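# Load the last cell into the soap dispenser and shut its battery cover

### The arm

A 6-joint arm with a two-finger parallel gripper is mounted at the origin on the work surface. World frame = base frame: x ahead of the robot, y to its left, z up, the work surface at z = 0. Lengths are in m, angles in rad, forces in N, time in s.
With the tool pointing down it reaches from about 0.275 to 0.85 m from the base axis. Payload 5.2 kg.
Tool frame: the origin (TCP) lies on the centre line of the jaws, within the pads' length; the fingertips stand 22 mm ahead of it and the grasp point (between the pads) lies 3 mm ahead of it (manip.tips_ahead is the distance from the TCP to the fingertips, in m); z points along the fingers, y is the line along which they close (so a half turn about z gives the same grasp; the last joint's range is limited). The gripper opens to 85 mm and grips with 20 to 120 N. Pads are 22 mm wide; open, the fingers measure 114 mm over their backs; the gripper's body (76 mm by 85 mm) begins 54 mm behind the grasp point. The pads swing forward as they close: fully open they stand 13 mm farther back than shut.
Start: joints at [0.919, 0.259, 1.535, -0, 1.348, -0.203], TCP at [0.239, 0.496, 0.253] pointing down, gripper open.
Joint ranges: [-3.14, 3.14], [-0.91, 2.08], [0.19, 2.58], [-1.22, 4.36], [0.22, 2.71], [-3.12, 3.12]. Speed limits (rad/s): [2.57, 2.57, 3.14, 3.14, 3.14, 3.14].

### API

Orientations are given as [roll, pitch, yaw] about the fixed x, y, z axes, in that order (R = Rz(yaw) Ry(pitch) Rx(roll)).
In Python, from plant import manip, let_go, grasp, eyes gives the robot as it stands. Calls block until the motion is done:
- manip.move_ptp(position, orientation): joint-space move of the TCP to a pose.
- manip.servo_line(position, ori=None, rate=0.15, stop_force=None): straight line of the TCP; ori=None keeps the orientation; rate is the mean speed in m/s. With stop_force (N) it stops when the force on the tool has changed by that much, and returns True; else False.
- manip.set_joints(angles): joint-space move.
- let_go() and grasp(grasp_force=None): open the fingers fully, or close them until they stop; grasp_force is the grip in N (None keeps the last).
- manip.sleep(seconds).
- manip.ik(position, orientation): joint angles nearest the present ones, or None.
- manip.get_state(): the state.
- eyes.read_camera(name): name is "scene" or "top"; returns a dict with "image" (400x640x3 uint8, blue, green, red), "depth" (400x640 float32, m along the optical axis (not along the pixel's ray), 0 where there is no reading), "fx", "fy", "cx", "cy" (pixels), "distortion" ([k1, k2, p1, p2, k3] as OpenCV has them; the pictures are not rectified), "rvec" (rotation vector, rad) and "tvec" (3), from world to camera coordinates, as OpenCV has them. Camera axes: x right, y down, z forward; pixel columns grow to the right and rows downward; lengths in m; the calibration is good to about 2 mm. A picture is of the moment at which its call begins.
A pose or a line that the arm cannot do raises manip.IKError and nothing moves.
- manip.job_done(): hands the job in; it is judged then, once.
The state is a dict: "t": time; "joints": joint angles; "joint_velocities": joint speeds; "effort": joint torques, N m; "ee_pos": TCP position; "eef_rot": TCP orientation; "contact_force": force on the tool from outside, world axes, zero at the start; "torque": the same for the moment, N m; "gripper_width": opening from 0.0 (shut) to 1.0 (fully open); "grip_force": force on a finger pad.
Only numpy, scipy, OpenCV 4.12 (cv2) and the standard library are available. Lean on these libraries where they do the work, as an engineer would, in place of code of your own. Each camera call takes 0.05 s, during which the arm holds its last target. There are 200 camera calls.

### The job

Load the fresh cell (black with a copper band) from the tray into the empty bay of the opened soap dispenser: flat end against the coil spring, then press the button end down until it is held under the two hooks. Then swing the battery cover fully shut. Do not disturb the spent blue cell or knock the bottles, mouse, stapler or pen about.

Things in the scene. Friction and masses are not known exactly. Their poses are not given: they have to be found in the camera images.
- dispenser: Soap dispenser on its back on the desk (fixed), front shell off: white back plate 168 x 300 x 18 mm (x -88 to 80, y -150 to 150 mm), origin under it on the desk, z up. Two cell bays lie end to end along its y axis at x = -42 mm, button ends towards +y, floor 21 mm above the desk. The +y bay (y 25 to 87 mm) already holds a black and copper cell, firmly; the other is empty.
- cartridge (a point): Middle of the top of the pink soap cartridge, 68 mm above the desk. Cartridge and grey pump block (with a round motor, 76 mm high) fill the dispenser's side from x 18 to 76 mm, along almost its whole length.
- bay_floor (a point): Middle of the empty bay's floor (a cell is drawn there), 29.75 mm from bay_plus along the row, 21 mm above the desk. Cradle ribs 8 mm high, 30 mm apart, flank the cell from 16 to 26 mm either way along the row; between them the floor is free for fingers, 25 mm and more each side. At its +y end stands the contact bulkhead (38 mm high over the floor), at its -y end the spring block.
- bay_plus (a point): Middle of the empty bay's contact face, where the centre of the shoulder at the cell's button end must lie: 37.6 mm above the desk, 16.6 mm above the bay floor. The button goes into an upright slot 16 mm wide in the face.
- hooks (a point): Between the noses of the two hooks above the contact face. 8 to 14 mm to both sides, each nose reaches 3.5 mm from the face over the cell's shoulder, underside 32.3 mm above the bay floor; steep bevels above slope down towards the spring, tops 41 mm above the floor. The cell must go 4 mm or more back against the spring for its end to pass down; let go, the spring slides it forward under the noses.
- bay_minus (a point): Where the centre of the cell's flat end lies when seated: 59.5 mm from bay_plus, towards the spring, same height.
- spring_face (a point): Centre of the front disc (16 mm across) of the empty bay's coil spring, moving along the row; free, it stands 55.5 mm from bay_plus, so a seated cell keeps it pressed 4 mm. Stiffness 0.7 N per mm, largest travel 14.5 mm. The block behind it has its face 69.5 mm from bay_plus and is 30 mm high over the bay floor.
- cover (a joint): Battery cover: a grey box-shaped hood open below, 73 mm wide across the row, 191 mm long along it, 48 mm high, walls 2.5 mm, 70 g, hinged along the dispenser's -x side. 0 = fully shut over both bays; grows to 1.95 rad as it swings up and out to -x. It starts wide open; its stiff hinge (about 0.05 N m) keeps it where it is left. It cannot shut over a cell that stands proud.
- cover_hinge (a point): Middle of the cover's hinge line, which runs along the dispenser's y axis at x = -85 mm, 21 mm above the desk.
- cover_edge (a point): Middle of the cover's free upper edge: shut, it lies 73 mm from the hinge line towards the dispenser's +x and 48 mm above it.
- tray: Grey-blue plastic tray 172 x 94 mm (fixed), floor 4 mm thick, rim 10 mm high; two cradles 80 mm apart along its x axis, each for a cell lying along its y axis, button end towards +y. Cradle ribs 7 mm high stand at 17 to 29 mm from the cell's middle; between them the cell's sides are free. Origin under the middle, on the desk.
- fresh: The fresh cell to load: a D cell, black with a copper band round its button end, 33.2 mm diameter, can 59.5 mm long plus a button 9.5 mm across and 2 mm high, 140 g or so. Origin at the middle of the can on its axis; its x axis points to the button end. Lies in either cradle of the tray, axis 20.6 mm above the desk.
- fresh_plus (a point): Centre of the shoulder (can end) at the fresh cell's button end.
- fresh_minus (a point): Centre of the fresh cell's flat end.
- spent: Spent cell of the same size, blue with a silver band round the button end, in the tray's other cradle; leave it. Origin and axes as for the fresh cell.
- water: Water bottle, 66 mm diameter, 215 mm high, blue cap, standing on the desk; origin under its middle.
- spray: Small spray bottle with white cap, 42 mm diameter, 124 mm high; origin under its middle.
- mouse: Black computer mouse, 108 x 62 x 36 mm; origin under its middle.
- stapler: Cream stapler, 135 x 36 x 55 mm; origin under its middle.
- pen: Blue pen with black cap, 142 x 10 x 10 mm, lying along its x axis; origin 13 mm from its middle.
Not all that is in view belongs to the job. What is shaped like the fresh but pink is not meant.

How it is judged:
On the way, in this order (a step that is already met when the one before it is completed fails the run):
1. the fresh cell sits in the empty bay, flat end on the spring, button end against the contact and down under the hooks, with the cover still open (distance between fresh_plus and bay_plus below 0.003 m and distance between fresh_minus and bay_minus below 0.003 m and value of joint cover above 0.6 rad), for 0.2 s.
2. the cover is shut (value of joint cover below 0.05 rad), for 0.2 s.
At the end, for the whole second after the job is handed in: The fresh cell lies at rest in the formerly empty bay, button end to the contact face: the shoulder centre within 3 mm of bay_plus and the flat-end centre within 3 mm of bay_minus; the cover is shut to within 0.05 rad (distance between fresh_plus and bay_plus below 0.003 m and distance between fresh_minus and bay_minus below 0.003 m and value of joint cover below 0.05 rad and linear speed of fresh below 0.02 m/s); the robot touches nothing.
It fails at once if the spent cell is moved more than 20 mm (distance of spent from where it was at the start of the episode above 0.02 m).
It fails at once if a bottle is knocked over or shoved more than 40 mm (angle between any of water, spray's own z axis and vertical above 0.4 rad or distance of any of water, spray from where it was at the start of the episode above 0.04 m).
It fails at once if mouse, stapler or pen is shoved more than 40 mm (distance of any of mouse, stapler, pen from where it was at the start of the episode above 0.04 m).
It also fails if it takes over 50 s, if anything falls off the work surface, if the arm or the gripper's body presses on something with over 40 N, if the wrist force passes 120 N, or if a joint passes its speed limit or range.

## Working session

There is one attempt and no reset: what is moved stays moved. The work goes in short steps, each a Python script; the robot and the scene stay as the last script left them, time stands still between calls to the robot, and variables do not carry over. Pictures are saved under pics/ and viewed, at most 10 in all, crops included, and the job is handed in when it is done.

```bash
ls; mkdir -p pics
cat > h.py <<'E'
import numpy as np, cv2
from plant import manip, let_go, grasp, eyes
def cam(n):
    c=eyes.read_camera(n)
    c['K']=np.array([[c['fx'],0,c['cx']],[0,c['fy'],c['cy']],[0,0,1.]])
    c['R']=cv2.Rodrigues(np.array(c['rvec'],float))[0]; c['t']=np.array(c['tvec'],float).ravel(); c['D']=np.array(c['distortion'],float)
    return c
def rays(c,px):
    u=cv2.undistortPoints(np.array(px,float).reshape(-1,1,2),c['K'],c['D']).reshape(-1,2)
    d=np.c_[u,np.ones(len(u))]
    return -c['R'].T@c['t'], d@c['R'], d
def plane(c,px,z):
    o,d,_=rays(c,px); s=(z-o[2])/d[:,2]; return o+d*s[:,None]
def bydepth(c,px):
    px=np.array(px,float).reshape(-1,2); o,d,_=rays(c,px)
    s=np.array([c['depth'][int(round(v)),int(round(u))] for u,v in px]); return o+d*s[:,None]
def cloud(c):
    v,u=np.mgrid[0:400,0:640]; p=np.c_[u.ravel(),v.ravel()]
    o,d,_=rays(c,p); s=c['depth'].ravel(); P=(o+d*s[:,None]); P[s==0]=np.nan
    return P.reshape(400,640,3)
E
python3 - <<'E'
from h import *
for n in('top','scene'):
    c=cam(n); cv2.imwrite(f'pics/{n}0.png',c['image']); print(n,-c['R'].T@c['t'],c['fx'],c['D'])
    np.savez(f'{n}0.npz',**{k:c[k] for k in c})
print(manip.get_state())
E
```

```text
pics
top [ 0.37763923 -0.08501014  1.28793924] 460.3568593341557 [-0.09247113  0.          0.          0.          0.        ]
scene [ 1.31197352 -0.13437424  1.28920193] 511.9291905352049 [-0.14407704  0.          0.          0.          0.        ]
{'t': 0.1, 'joints': array([ 9.19157355e-01,  2.59307211e-01,  1.53596498e+00,  4.25731439e-06,
        1.34799114e+00, -2.02795125e-01]), 'joint_velocities': array([ 7.72155028e-05, -2.55588689e-03, -1.57431592e-03,  7.59315382e-04,
       -1.02463618e-03, -1.44949036e-04]), 'effort': array([ 2.27084071e-03, -4.46972394e+01, -2.91247451e+01, -1.21062103e-04,
        6.32485055e-03,  1.44685305e-05]), 'ee_pos': array([0.23836771, 0.49518572, 0.2525413 ]), 'eef_rot': array([-3.13995705e+00, -3.40553504e-04,  2.69274758e+00]), 'contact_force': array([-0.09386105,  0.1469972 ,  1.46159335]), 'torque': array([-0.04421797, -0.0031581 , -0.00678256]), 'grip_force': 0.0, 'gripper_width': 0.999684974627384}
```

View pics/top0.png

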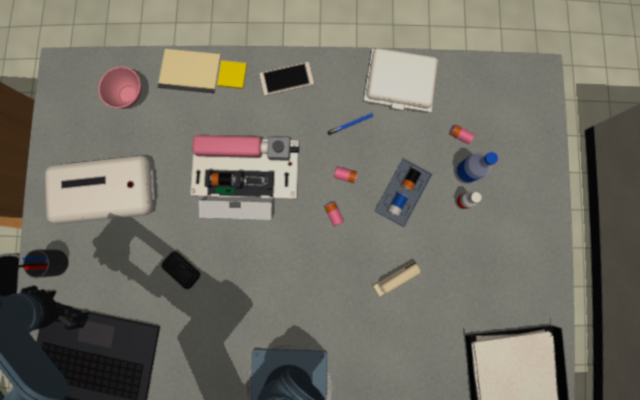

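View pics/scene0.png

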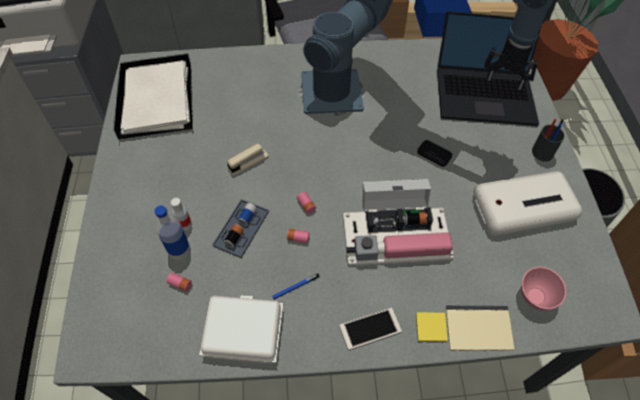

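Run:
```python
from h import *
a=np.load('top0.npz'); b=np.load('scene0.npz')
A=cv2.resize(a['image'][120:235,180:320],None,fx=5,fy=5,interpolation=cv2.INTER_CUBIC)[:,:]
T=cv2.resize(a['image'][150:235,360:445],None,fx=4,fy=4,interpolation=cv2.INTER_CUBIC)
cv2.imwrite('pics/a.png',A)
B=cv2.resize(b['image'][170:275,335:465],None,fx=5,fy=5,interpolation=cv2.INTER_CUBIC)
cv2.imwrite('pics/b.png',B)
c={k:a[k] for k in a}
P=cloud(c); hsv=cv2.cvtColor(c['image'],cv2.COLOR_BGR2HSV)
# tray: blueish pixels region
def rect(m,z,name):
    n,l,s,ce=cv2.connectedComponentsWithStats(m.astype('uint8'))
    i=1+np.argmax(s[1:,4]); ys,xs=np.nonzero(l==i)
    W=plane(c,np.c_[xs,ys],z)[:,:2].astype('float32'); r=cv2.minAreaRect(W); print(name,s[i],r)
    return r
h,s,v=cv2.split(hsv)
sub=np.zeros((400,640),bool); sub[150:235,365:440]=1
print('tray colour',hsv[210,385],'desk',hsv[230,430])
z=P[...,2]
rect(sub&(z>0.006)&(z<0.08),0.01,'tray by depth')
rect(sub&(s>40),0.01,'tray by sat')
sub=np.zeros((400,640),bool); sub[120:235,180:320]=1
rect(sub&(z>0.012)&(z<0.03)&(v>150),0.018,'plate')
# cells
sub=np.zeros((400,640),bool); sub[150:235,365:440]=1
for nm,m in(('blue',(h>105)&(h<125)&(s>150)),('copper',(h<20)&(s>100))):
    m=m&sub; ys,xs=np.nonzero(m); print(nm,len(xs),xs.mean(),ys.mean(),plane(c,[[xs.mean(),ys.mean()]],0.037))
m=sub&(z>0.022); ys,xs=np.nonzero(m); print('cells high',len(xs)); 
sub=np.zeros((400,640),bool); sub[120:235,180:320]=1
m=((h>165)|(h<3))&(s>60)&sub; ys,xs=np.nonzero(m); r=cv2.minAreaRect(plane(c,np.c_[xs,ys],.06)[:,:2].astype('float32')); print('pink',r, np.nanmedian(z[m]))
```

```text
tray colour [109  30  95] desk [ 27  19 120]
tray by depth [ 378  158   54   69 1030] ((0.5396519899368286, -0.30640554428100586), (0.09629499912261963, 0.1781393140554428), 62.1123046875)
tray by sat [390 192  19  18 215] ((0.5187225937843323, -0.29780954122543335), (0.039932865649461746, 0.043284058570861816), 63.698673248291016)
plate [ 191  153  107   46 2174] ((0.5786590576171875, 0.13946962356567383), (0.12737414240837097, 0.2985093891620636), 1.0517257452011108)
blue 131 399.39694656488547 200.1908396946565 [[ 0.51466833 -0.29273761  0.037     ]]
copper 102 408.48039215686276 183.37254901960785 [[ 0.56163487 -0.31794452  0.037     ]]
cells high 534
pink ((0.626926600933075, 0.14356786012649536), (0.27227893471717834, 0.1107642725110054), 89.43376922607422) 0.06693726228362706
```

View pics/a.png

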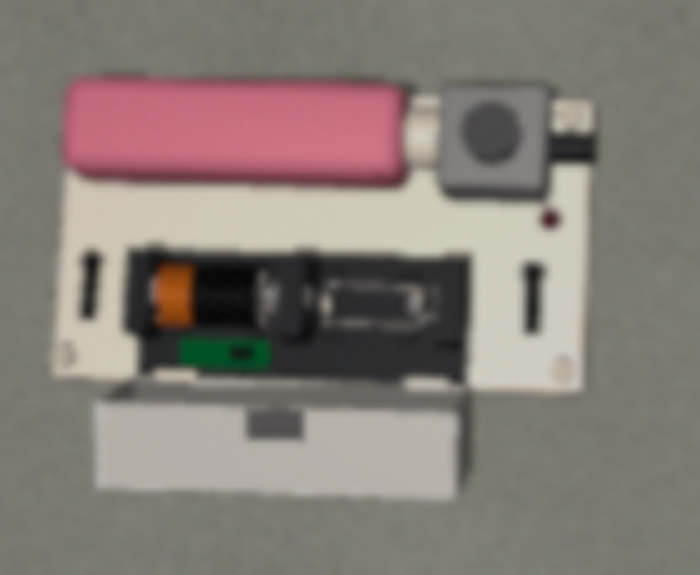

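View pics/b.png

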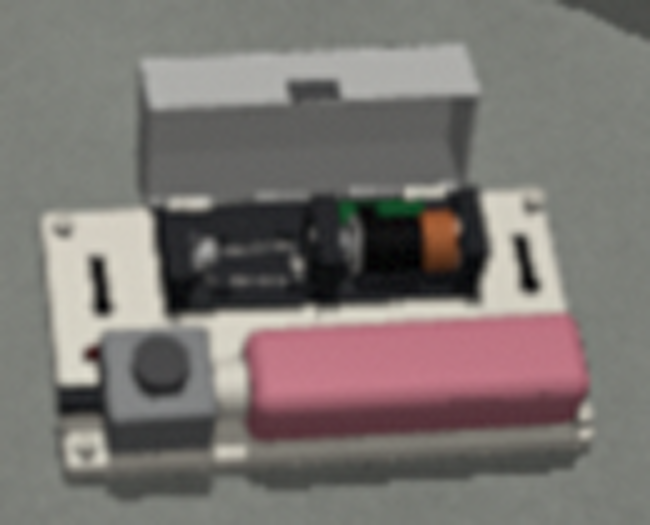

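Run:
```python
from h import *
a=np.load('top0.npz'); b=np.load('scene0.npz')
T=cv2.resize(a['image'][150:235,365:440],None,fx=5,fy=5,interpolation=cv2.INTER_CUBIC)
B=cv2.resize(b['image'][190:265,205:285],None,fx=5,fy=5,interpolation=cv2.INTER_CUBIC)
h=max(T.shape[0],B.shape[0]); f=lambda i:cv2.copyMakeBorder(i,0,h-i.shape[0],0,0,cv2.BORDER_CONSTANT)
cv2.imwrite('pics/t.png',np.hstack([f(T),f(B)]))
# plate corners: bottom-left/right and right-top corners in both views from crops; from silhouettes of white
for nm,c,box in(('top',a,(120,235,180,320)),('scene',b,(170,275,335,465))):
    c={k:c[k] for k in c}; P=cloud(c); hsv=cv2.cvtColor(c['image'],cv2.COLOR_BGR2HSV)
    y0,y1,x0,x1=box; S=P[y0:y1,x0:x1].reshape(-1,3); C=hsv[y0:y1,x0:x1].reshape(-1,3)
    m=(S[:,2]>.010)&(S[:,2]<.026)&(C[:,2]>140)&(C[:,1]<60)
    W=S[m]; print(nm,len(W),np.median(W[:,2]),cv2.minAreaRect(W[:,:2].astype('float32')), cv2.boxPoints(cv2.minAreaRect(W[:,:2].astype('float32'))).round(4).tolist())
    m=(S[:,2]>.055)&(S[:,2]<.075)&((C[:,0]>165)|(C[:,0]<5))&(C[:,1]>60); W=S[m]
    print(' pink',len(W),np.percentile(W[:,2],[50,90]),cv2.minAreaRect(W[:,:2].astype('float32')))
    # cover outer/inner: grey points high
    m=(S[:,2]>.06)&(S[:,0]<.48); W=S[m]; print(' cover edge',len(W),W.min(0),W.max(0))
    # dark ceiling things: bulkheads
    m=(S[:,2]>.048)&(S[:,0]>.5)&(S[:,0]<.57); W=S[m]; print(' tall row things',len(W)); print(np.histogram(W[:,1],bins=np.arange(.03,.28,.008)))
```

```text
top 2334 0.01822182742018985 ((0.6019847393035889, 0.13998624682426453), (0.30034351348876953, 0.16834786534309387), 89.50006866455078) [[0.5164999961853027, -0.009399999864399433], [0.6848000288009644, -0.010900000110268593], [0.6875, 0.28940001130104065], [0.51910001039505, 0.29089999198913574]]
 pink 1280 [0.06725923 0.07076107] ((0.6537467241287231, 0.1828756034374237), (0.05375262722373009, 0.188678577542305), 0.9698881506919861)
 cover edge 735 [0.45348908 0.05200976 0.06059744] [0.47999834 0.24602413 0.09207323]
 tall row things 360
(array([ 0,  0,  6, 24, 29,  0,  0,  0,  0,  0,  0,  0,  0, 12, 34, 28,  8,
       19, 19, 15, 21, 19, 17, 23, 38, 28, 20,  0,  0,  0,  0]), array([0.03 , 0.038, 0.046, 0.054, 0.062, 0.07 , 0.078, 0.086, 0.094,
       0.102, 0.11 , 0.118, 0.126, 0.134, 0.142, 0.15 , 0.158, 0.166,
       0.174, 0.182, 0.19 , 0.198, 0.206, 0.214, 0.222, 0.23 , 0.238,
       0.246, 0.254, 0.262, 0.27 , 0.278]))
scene 1185 0.01931318636063417 ((0.5998244285583496, 0.13938122987747192), (0.3000413477420807, 0.17368125915527344), 89.9366455078125) [[0.5127999782562256, -0.010499999858438969], [0.6865000128746033, -0.010700000450015068], [0.6868000030517578, 0.28929999470710754], [0.5131000280380249, 0.28949999809265137]]
 pink 1161 [0.06873483 0.07235666] ((0.6583201885223389, 0.18354329466819763), (0.18802383542060852, 0.05366681516170502), 89.12069702148438)
 cover edge 371 [0.45075495 0.05112062 0.06062708] [0.47984096 0.24380438 0.09005196]
 tall row things 291
(array([ 0,  0, 13, 25, 19,  0,  2,  0,  0,  0,  1,  0,  0, 15, 27, 16,  8,
        9, 15, 13, 13, 11, 11, 15, 23, 25, 30,  0,  0,  0,  0]), array([0.03 , 0.038, 0.046, 0.054, 0.062, 0.07 , 0.078, 0.086, 0.094,
       0.102, 0.11 , 0.118, 0.126, 0.134, 0.142, 0.15 , 0.158, 0.166,
       0.174, 0.182, 0.19 , 0.198, 0.206, 0.214, 0.222, 0.23 , 0.238,
       0.246, 0.254, 0.262, 0.27 , 0.278]))
```

View pics/t.png

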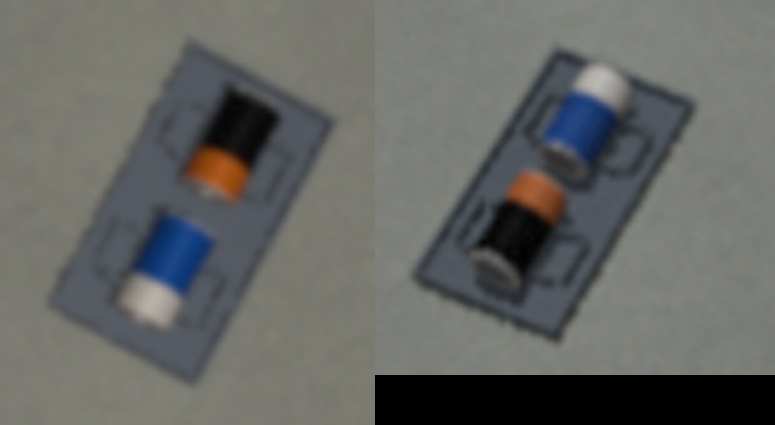

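Run:
```python
from h import *
L=lambda n:{k:v for k,v in np.load(n).items()}
a=L('top0.npz'); b=L('scene0.npz')
cs=np.array([[52,378],[582,392],[595,100]])/5+[180,120]
print('top corners',plane(a,cs-.4,.018).round(4).tolist())
cs=np.array([[42,212],[62,475],[592,435],[545,190]])/5+[335,170]
print('scene corners',plane(b,cs-.4,.018).round(4).tolist())
for nm,c,(y0,y1,x0,x1) in(('top',a,(150,235,365,440)),('scene',b,(190,265,205,285))):
    hsv=cv2.cvtColor(c['image'],cv2.COLOR_BGR2HSV); h,s,v=cv2.split(hsv)
    sub=np.zeros(h.shape,bool); sub[y0:y1,x0:x1]=1
    cop=sub&(h<20)&(s>100); blk=sub&(v<45)
    n,l,st,ce=cv2.connectedComponentsWithStats(cv2.morphologyEx((cop|blk).astype('uint8'),cv2.MORPH_OPEN,np.ones((3,3))))
    i=1+np.argmax(st[1:,4]); m=l==i; ys,xs=np.nonzero(m)
    W=plane(c,np.c_[xs,ys],.0206)[:,:2]; print(nm,st[i],cv2.minAreaRect(W.astype('float32')),W.mean(0))
    P=cloud(c)[m]; P=P[P[:,2]>.03]; print(' depth top pts',len(P),P.mean(0), cv2.fitLine(P[:,:2].astype('float32'),cv2.DIST_L2,0,.01,.01).ravel(), np.percentile(P[:,2],95))
    Pc=cloud(c)[cop]; print(' copper',plane(c,[[np.nonzero(cop)[1].mean(),np.nonzero(cop)[0].mean()]],.034))
# drawn cell on floor
c=a; hsv=cv2.cvtColor(c['image'],cv2.COLOR_BGR2HSV)
for nm,c,pts in(('top',a,np.array([[322,290],[435,290],[325,322],[425,324]])/5+[180,120]),('scene',b,np.array([[195,250],[305,240],[200,280],[305,280]])/5+[335,170])): print(nm,plane(c,pts-.4,.021).round(4).tolist())
```

```text
top corners [[0.52, 0.2894, 0.018], [0.5177, -0.0086, 0.018], [0.6837, -0.0117, 0.018]]
scene corners [[0.5165, -0.0083, 0.018], [0.6882, -0.0134, 0.018], [0.6859, 0.2869, 0.018], [0.5221, 0.2929, 0.018]]
top [403 169  17  21 222] ((0.5778177976608276, -0.32880908250808716), (0.03366606682538986, 0.0553775280714035), 61.5821647644043) [ 0.57759717 -0.32800642]
 depth top pts 183 [ 0.57527783 -0.3255045   0.03570298] [ 0.881984   -0.47127932  0.5752778  -0.3255045 ] 0.04082605918667348
 copper [[ 0.56207612 -0.31850314  0.034     ]]
scene [227 225  16  19 196] ((0.5699362754821777, -0.3251992464065552), (0.03626754879951477, 0.05967069789767265), 71.11021423339844) [ 0.57020029 -0.32451402]
 depth top pts 157 [ 0.57685728 -0.32390102  0.03644898] [ 0.9073697  -0.42033356  0.57685727 -0.32390103] 0.0414170417293552
 copper [[ 0.56399892 -0.31641129  0.034     ]]
top [[0.572, 0.1382, 0.021], [0.5731, 0.0748, 0.021], [0.554, 0.1358, 0.021], [0.5538, 0.0797, 0.021]]
scene [[0.5506, 0.0778, 0.021], [0.5483, 0.143, 0.021], [0.5709, 0.0781, 0.021], [0.5753, 0.1389, 0.021]]
```

```bash
cat >> h.py <<'E'
from scipy.spatial.transform import Rotation as Ro
def ori(psi,tilt=0):  # tool x at heading psi; tilt raises that end
    u=np.array([np.cos(psi),np.sin(psi),0]); ax=np.cross(u,[0,0,1])
    return (Ro.from_rotvec(ax*tilt)*Ro.from_euler('xyz',[np.pi,0,psi])).as_euler('xyz').tolist()
def st():
    s=manip.get_state(); print('t%.2f'%s['t'],'pos',s['ee_pos'].round(4),'rot',s['eef_rot'].round(3),'F',s['contact_force'].round(1),'w%.3f'%s['gripper_width'],'g%.0f'%s['grip_force'],'q',s['joints'].round(2)); return s
E
python3 - <<'E'
from h import *
psi=np.radians(152)
for p in (psi,psi-np.pi):
    print(p,manip.ik([.5755,-.3253,.15],ori(p)),manip.ik([.564,.109,.15],ori(p-np.radians(62))),manip.ik([.564,.109,.12],ori(p-np.radians(62),.5 if p>0 else -.5)))
manip.move_ptp([.5755,-.3253,.15],ori(psi))
print(manip.servo_line([.5755,-.3253,.0266],stop_force=8)); st()
grasp(80); st()
manip.servo_line([.5755,-.3253,.18],rate=.2); s=st()
E
```

```text
2.652900463031381 [-0.68287478  0.53176675  1.3824935   0.          1.2273324  -1.76497892] [-3.19247964e-03  3.89064354e-01  1.61642446e+00 -4.44089210e-16
  1.13610384e+00 -3.19247964e-03] [-0.28583688  0.45924814  1.70849541  0.52084057  1.17937094 -0.53860618]
-0.48869219055841207 [-6.82874784e-01  5.31766749e-01  1.38249350e+00 -4.44089210e-16
  1.22733240e+00  1.37661373e+00] None [-0.28583688  0.45924814  1.70849541  0.52084057  1.17937094  2.60298647]
False
t4.20 pos [ 0.5762 -0.3258  0.0276] rot [-3.141e+00  2.000e-03  2.653e+00] F [-0.1  0.6  1.3] w1.002 g0 q [-0.68  0.66  1.49 -0.    0.99 -1.76]
t4.74 pos [ 0.5773 -0.3263  0.0296] rot [-3.141  0.005  2.653] F [-0.3  0.9 11. ] w0.363 g78 q [-0.68  0.66  1.49  0.    0.99 -1.77]
t5.66 pos [ 0.5747 -0.3247  0.1784] rot [ 3.141e+00 -3.000e-03  2.653e+00] F [ 0.1 -0.1 -2.3] w0.365 g79 q [-0.68  0.51  1.35 -0.    1.29 -1.76]
```

Run:
```python
from h import *
print(manip.tips_ahead)
psi=np.pi/2-.006
manip.move_ptp([.564,.109,.16],ori(psi)); s=st()
Is=[]
for nm in('scene','top'):
    c=cam(nm); P=cloud(c); np.savez(nm+'1.npz',**c)
    r,_=cv2.projectPoints(np.array([s['ee_pos']]),np.array(c['rvec'],float),c['t'],c['K'],c['D']); u,v=r.ravel().round().astype(int); print(nm,u,v)
    hsv=cv2.cvtColor(c['image'],cv2.COLOR_BGR2HSV); sub=np.zeros(P.shape[:2],bool); sub[v-30:v+40,u-40:u+40]=1
    m=sub&(hsv[...,0]<20)&(hsv[...,1]>100)&(P[...,2]>.1); print(' copper',m.sum(),np.nanmin(P[m],0) if m.any() else 0,np.nanmax(P[m],0) if m.any() else 0)
    Is.append(cv2.resize(c['image'][v-35:v+45,u-40:u+40],(400,400),interpolation=cv2.INTER_CUBIC))
cv2.imwrite('pics/hover.png',np.hstack(Is))
```

```text
0.022
t7.26 pos [0.5642 0.1084 0.1597] rot [-3.141  0.     1.565] F [ 0.1 -0.8 -0.7] w0.360 g79 q [-0.    0.38  1.6  -0.    1.16  0.  ]
scene 390 196
 copper 3 [0.56837373 0.11748777 0.16898591] [0.61328516 0.13303461 0.2321255 ]
top 246 172
 copper 0 0 0
```

View pics/hover.png

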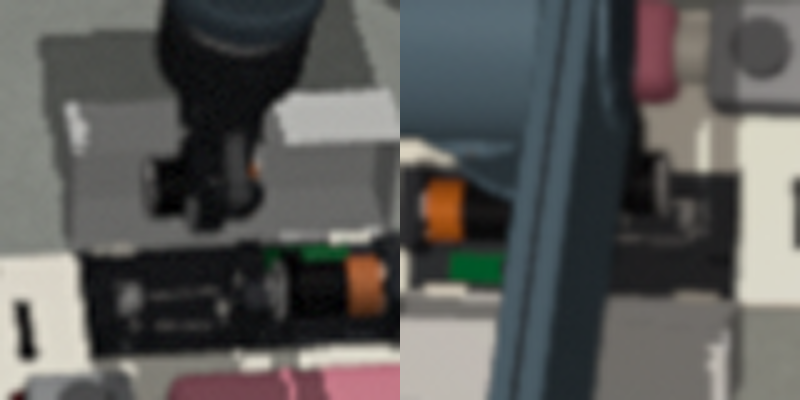

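Run:
```python
from h import *
c={k:v for k,v in np.load('scene1.npz').items()}
px=np.array([[143,188],[262,192],[190,215],[228,205],[205,230]])/5+[350,161]-.4
for z in(.148,.151): print(plane(c,px,z).round(4).tolist())
g=cv2.cvtColor(c['image'],cv2.COLOR_BGR2GRAY)
for v in(197,199,201): print(v,g[v,374:408].tolist())
```

```text
[[0.5607, 0.0775, 0.148], [0.5677, 0.1414, 0.148], [0.5797, 0.1004, 0.148], [0.5748, 0.1218, 0.148], [0.5897, 0.107, 0.148]]
[[0.5627, 0.077, 0.151], [0.5697, 0.1407, 0.151], [0.5816, 0.0998, 0.151], [0.5767, 0.1211, 0.151], [0.5916, 0.1064, 0.151]]
197 [97, 98, 97, 94, 75, 72, 58, 31, 12, 15, 17, 12, 14, 13, 14, 15, 18, 23, 38, 34, 33, 35, 50, 55, 54, 43, 39, 54, 79, 94, 97, 98, 97, 96]
199 [97, 98, 99, 95, 77, 68, 65, 39, 17, 8, 12, 12, 10, 15, 18, 22, 16, 14, 14, 23, 24, 33, 49, 52, 53, 45, 30, 19, 48, 90, 104, 103, 101, 101]
201 [102, 103, 104, 101, 82, 69, 53, 30, 9, 3, 6, 8, 17, 44, 55, 39, 18, 16, 13, 18, 18, 25, 35, 39, 39, 31, 20, 27, 62, 96, 106, 103, 103, 103]
```

```bash
cat >> h.py <<'E'
F=np.array([.564,.139,.021]); YAW=-.006; H=.009
def tcp(th,yb,b,h=H):
    s,c=np.sin(th),np.cos(th)
    y=yb/1e3+.02975*c-.0166*s-h*s; z=b/1e3+.02975*s+.0166*c+h*c
    return (F+[-np.sin(YAW)*y,np.cos(YAW)*y,z]).tolist(), ori(np.pi/2+YAW,th)
E
python3 - <<'E'
from h import *
r=np.radians
manip.move_ptp(*tcp(r(30),-52,70)); st()
for th,yb,b in((30,-52,14),(30,-58,12),(20,-61.5,5)):
    p,o=tcp(r(th),yb,b); print(th,np.round(p,4),manip.servo_line(p,o,rate=.06,stop_force=20)); st()
E
```

```text
t7.96 pos [0.5639 0.0986 0.1278] rot [-3.14  -0.522  1.562] F [-0.  -0.1 -1.3] w0.355 g79 q [-0.32  0.45  1.7   0.53  1.21 -0.56]
30 [0.5638 0.1    0.072 ] False
t9.04 pos [0.5635 0.1002 0.0721] rot [-3.141 -0.524  1.565] F [-0.8  1.9 -0.6] w0.362 g79 q [-0.31  0.53  1.75  0.56  1.11 -0.63]
30 [0.5637 0.094  0.07  ] False
t9.30 pos [0.5636 0.0948 0.0711] rot [-3.142 -0.526  1.565] F [-1.3  6.1  4.3] w0.361 g80 q [-0.32  0.53  1.75  0.56  1.11 -0.64]
20 [0.5637 0.0967 0.0602] True
t9.51 pos [0.5628 0.1019 0.0661] rot [-3.139 -0.409  1.565] F [-0.9  4.8  1.3] w0.361 g80 q [-0.25  0.51  1.75  0.46  1.04 -0.52]
```

Run:
```python
from h import *
r=np.radians
for th,yb,b,rt in((30,-54,18,.012),(30,-58.5,12,.015),(25,-60.5,8.5,.006)):
    p,o=tcp(r(th),yb,b); print(th,np.round(p,4),manip.servo_line(p,o,rate=rt,stop_force=20)); st()
c=cam('scene'); cv2.imwrite('pics/in1.png',cv2.resize(c['image'][165:245,345:445],(800,640)[:2],interpolation=cv2.INTER_CUBIC)[:600])
```

```text
30 [0.5638 0.098  0.076 ] False
t10.65 pos [0.5639 0.0978 0.0761] rot [ 3.141 -0.523  1.565] F [-0.5  2.1 -1.1] w0.360 g80 q [-0.32  0.53  1.74  0.56  1.12 -0.62]
30 [0.5637 0.0935 0.07  ] False
t11.30 pos [0.5644 0.0945 0.0717] rot [ 3.14  -0.526  1.566] F [-0.9  6.4  8.2] w0.362 g80 q [-0.32  0.53  1.74  0.56  1.11 -0.64]
25 [0.5637 0.0946 0.0653] False
t12.27 pos [0.5646 0.0963 0.0671] rot [ 3.139 -0.439  1.566] F [0.4 8.7 9.7] w0.360 g81 q [-0.28  0.52  1.75  0.49  1.06 -0.55]
```

View pics/in1.png

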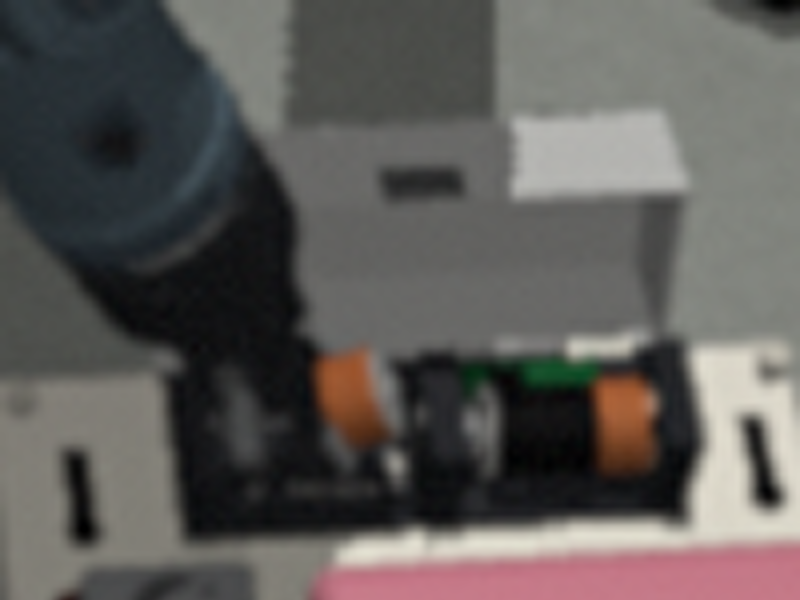

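Run:
```python
from h import *
r=np.radians
for th,yb,b,rt in((20,-62.5,4.5,.006),(15,-64,2,.005),(10,-65,0.5,.005)):
    p,o=tcp(r(th),yb,b); print(th,np.round(p,4),manip.servo_line(p,o,rate=rt,stop_force=20)); s=st()
    t=-s['eef_rot'][1]; y=(s['ee_pos']-F)[1:]; C=y-H*np.array([-np.sin(t),np.cos(t)]); k=C-np.array([.02975*np.cos(t)-.0166*np.sin(t),.02975*np.sin(t)+.0166*np.cos(t)])
    print('  corner',k.round(4),'front',k[0]+.0595*np.cos(t))
c=cam('scene'); cv2.imwrite('pics/in2.png',cv2.resize(c['image'][165:245,345:445],(750,600),interpolation=cv2.INTER_CUBIC))
```

```text
20 [0.5637 0.0957 0.0597] False
t13.41 pos [0.5649 0.0982 0.0622] rot [ 3.139 -0.353  1.566] F [ 0.1 11.8 13.1] w0.362 g81 q [-0.23  0.51  1.74  0.41  1.01 -0.46]
  corner [-0.0598  0.0069] front -0.003998693233353015
15 [0.5637 0.0971 0.0554] False
t14.47 pos [0.565  0.0996 0.0577] rot [ 3.138 -0.266  1.565] F [-0.3 12.9 12.7] w0.363 g81 q [-0.18  0.5   1.74  0.32  0.97 -0.36]
  corner [-0.0613  0.0042] front -0.0039230792696321876
10 [0.5638 0.0989 0.0519] False
t15.41 pos [0.565  0.1006 0.0533] rot [ 3.138 -0.177  1.565] F [-0.3 10.   6.5] w0.362 g81 q [-0.12  0.5   1.74  0.22  0.93 -0.25]
  corner [-0.0631  0.0019] front -0.0045776870697390865
```

View pics/in2.png

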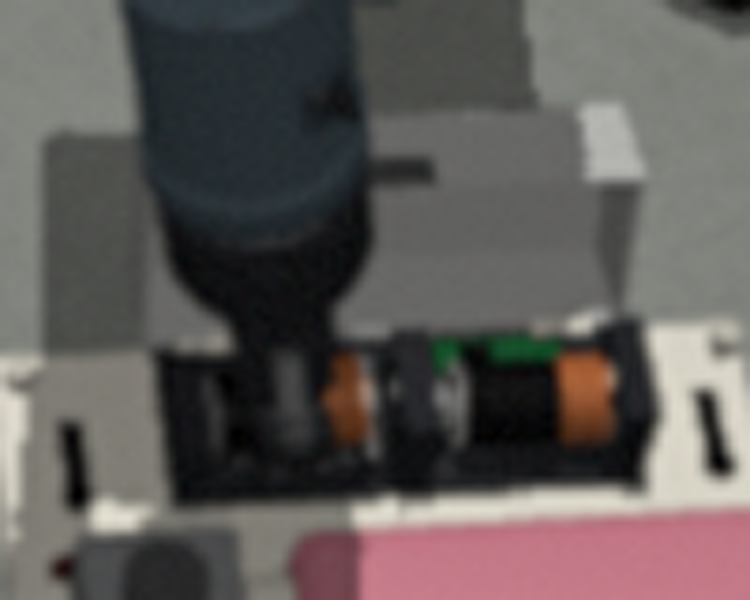

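Run:
```python
from h import *
r=np.radians
for th,yb,b,rt in((5,-66.5,-.5,.005),(0,-66.5,-2,.005)):
    p,o=tcp(r(th),yb,b); print(th,np.round(p,4),manip.servo_line(p,o,rate=rt,stop_force=25)); s=st()
    t=-s['eef_rot'][1]; y=(s['ee_pos']-F)[1:]; C=y-H*np.array([-np.sin(t),np.cos(t)]); k=C-np.array([.02975*np.cos(t)-.0166*np.sin(t),.02975*np.sin(t)+.0166*np.cos(t)])
    print('  corner',k.round(4),'front',k[0]+.0595*np.cos(t))
```

```text
5 [0.5638 0.0999 0.0486] False
t16.30 pos [0.5651 0.1016 0.05  ] rot [ 3.138 -0.09   1.565] F [-0.3 10.1  6.8] w0.363 g82 q [-0.07  0.5   1.73  0.11  0.92 -0.13]
  corner [-0.0647  0.0009] front -0.005443519889310182
0 [0.5638 0.1023 0.0446] False
t17.38 pos [0.5652 0.1042 0.0475] rot [ 3.137e+00 -3.000e-03  1.565e+00] F [-4.3 10.2 19.2] w0.359 g88 q [-0.01  0.51  1.72  0.    0.91 -0.01]
  corner [-0.0645  0.0009] front -0.004972457487462514
```

Run:
```python
from h import *
let_go(); s=st()
p=s['ee_pos'].copy(); p[2]=.15
print(manip.servo_line(p.tolist(),rate=.15,stop_force=20)); 
manip.move_ptp([.45,.0,.25],ori(np.pi/2+YAW)); st()
Is=[]
for nm,(y0,x0) in(('scene',(195,355)),('top',(155,200))):
    c=cam(nm); np.savez(nm+'2.npz',**c); Is.append(cv2.resize(c['image'][y0:y0+60,x0:x0+80],(800,600) if 0 else (400,300),interpolation=cv2.INTER_CUBIC))
    P=cloud(c); m=(P[...,0]>.559)&(P[...,0]<.571)&(P[...,1]>.07)&(P[...,1]<.137)&(P[...,2]>.03)
    W=P[m]; 
    for lo in np.arange(.07,.137,.008):
        k=(W[:,1]>=lo)&(W[:,1]<lo+.008); print(nm,round(lo,3),k.sum(),np.median(W[k,2]).round(4) if k.any() else None)
cv2.imwrite('pics/rel.png',np.hstack(Is))
```

```text
t17.95 pos [0.5682 0.1017 0.046 ] rot [3.133 0.    1.564] F [9.7 0.4 4.7] w0.998 g0 q [-0.02  0.52  1.71 -0.    0.9  -0.01]
False
t19.57 pos [4.503e-01 2.000e-04 2.493e-01] rot [-3.141e+00 -1.000e-03  1.564e+00] F [1.1 0.1 0.4] w1.002 g0 q [-0.25  0.08  1.76  0.    1.3  -0.24]
scene 0.07 5 0.0471
scene 0.078 10 0.0562
scene 0.086 7 0.0533
scene 0.094 11 0.0546
scene 0.102 6 0.0539
scene 0.11 10 0.0537
scene 0.118 11 0.0553
scene 0.126 8 0.0556
scene 0.134 2 0.0563
top 0.07 0 None
top 0.078 0 None
top 0.086 0 None
top 0.094 0 None
top 0.102 0 None
top 0.11 0 None
top 0.118 0 None
top 0.126 0 None
top 0.134 0 None
```

View pics/rel.png

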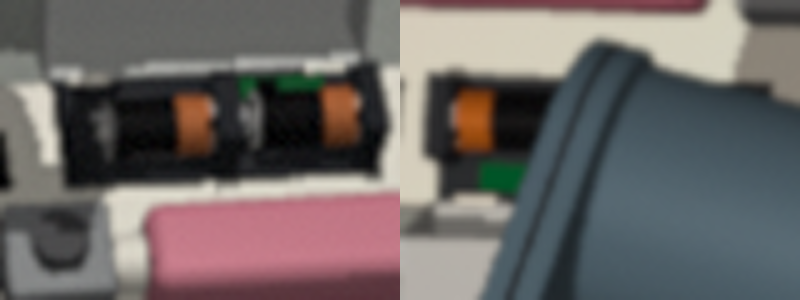

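Run:
```python
from h import *
def chk(c):
    hsv=cv2.cvtColor(c['image'],cv2.COLOR_BGR2HSV); P=cloud(c)
    m=(hsv[...,0]<20)&(hsv[...,1]>100); sub=np.zeros(m.shape,bool); sub[195:255,355:440]=1; m&=sub
    n,l,stt,ce=cv2.connectedComponentsWithStats(m.astype('uint8'))
    for i in range(1,n):
        if stt[i,4]>15:
            W=P[l==i]; print(stt[i],plane(c,[ce[i]],.046).round(4),'z95',np.nanpercentile(W[:,2],[50,90]).round(4),'right edge',plane(c,[[stt[i,0]+stt[i,2]-.5,ce[i][1]]],.046).round(4))
chk({k:v for k,v in np.load('scene2.npz').items()})
grasp(30)
o=ori(np.pi/2+YAW)
manip.move_ptp([.565,.122,.12],o)
print(manip.servo_line([.565,.122,.066],o,rate=.05,stop_force=15)); st()
manip.servo_line([.565,.122,.13],o,rate=.15)
manip.move_ptp([.40,.0,.25],o); st()
chk(cam('scene'))
```

```text
[418 211   9  14  98] [[0.5695 0.2141 0.046 ]] z95 [0.0515 0.057 ] right edge [[0.5704 0.2266 0.046 ]]
[389 213   9  14  95] [[0.5687 0.1289 0.046 ]] z95 [0.0514 0.0574] right edge [[0.5697 0.1421 0.046 ]]
True
t22.12 pos [0.5647 0.122  0.0761] rot [-3.141  0.     1.565] F [-1.2 -0.2  8.2] w0.001 g4 q [ 0.02  0.48  1.68 -0.    0.98  0.03]
t23.58 pos [4.004e-01 1.000e-04 2.494e-01] rot [-3.141e+00 -1.000e-03  1.564e+00] F [-0.4  0.3 -0.5] w-0.003 g0 q [-0.28 -0.02  1.86  0.    1.29 -0.27]
[418 211   9  14  97] [[0.5698 0.2144 0.046 ]] z95 [0.0511 0.0569] right edge [[0.5707 0.2266 0.046 ]]
[389 213   9  14  97] [[0.5696 0.1288 0.046 ]] z95 [0.0503 0.0567] right edge [[0.5705 0.142  0.046 ]]
```

Run:
```python
from h import *
o=ori(np.pi/2+YAW); hx,hz,Y,s_=.521,.021,.148,.062
def q(f):
    n=np.array([-np.sin(f),np.cos(f)]); d=np.array([np.cos(f),np.sin(f)]); k=np.array([hx,hz])+.048*n+s_*d
    return [k[0]-.0145,Y,k[1]+.022]
p=q(1.95); p[0]-=.035
manip.move_ptp([p[0],Y,.20],o); print(manip.servo_line(p,o,stop_force=10)); st()
for f in np.radians([112,100,88,76,64,52,40,28,16,8]):
    if manip.servo_line(q(f),o,rate=.1,stop_force=20): print('stop',f); st(); break
else:
    print(manip.servo_line(q(-.06),o,rate=.05,stop_force=12)); st()
```

```text
False
t25.24 pos [0.4048 0.1476 0.0835] rot [ 3.14  -0.     1.564] F [ 0.5  0.1 -0.4] w-0.001 g0 q [ 0.09  0.25  2.03 -0.    0.86  0.1 ]
stop 1.9547687622336491
t25.64 pos [0.4373 0.148  0.083 ] rot [-3.136 -0.     1.565] F [-4.3  0.1  4.8] w0.002 g3 q [0.08 0.3  1.96 0.   0.89 0.09]
```

Run:
```python
from h import *
o=ori(np.pi/2+YAW); hx,hz,Y,s_=.521,.021,.148,.062
def q(f):
    n=np.array([-np.sin(f),np.cos(f)]); d=np.array([np.cos(f),np.sin(f)]); k=np.array([hx,hz])+.048*n+s_*d
    return [k[0]-.0145,Y,k[1]+.022]
for f in np.radians([106,97,88,76,64,52,40,28,16,8]):
    if manip.servo_line(q(f),o,rate=.06,stop_force=25): print('stop',f); st(); break
else:
    st(); print(manip.servo_line(q(-.06),o,rate=.04,stop_force=12)); st()
c=cam('scene'); cv2.imwrite('pics/cov.png',cv2.resize(c['image'][140:270,330:480],(675,585),interpolation=cv2.INTER_CUBIC))
```

```text
t29.55 pos [0.5611 0.148  0.0986] rot [-3.141 -0.     1.565] F [ 0.2 -0.3 -0.5] w-0.006 g0 q [0.07 0.46 1.65 0.   1.03 0.07]
True
t29.91 pos [0.569 0.148 0.091] rot [-3.141  0.     1.565] F [-4.2 -0.7 10.2] w0.003 g5 q [ 0.06  0.48  1.64 -0.    1.02  0.07]
```

View pics/cov.png

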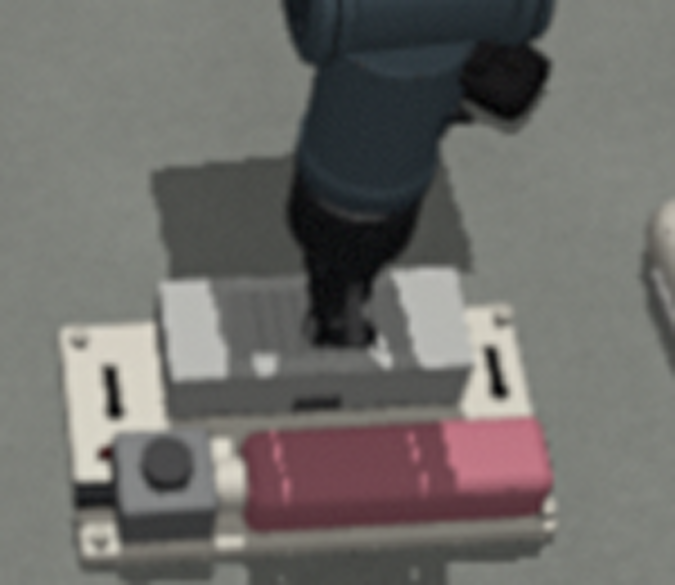

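Run:
```python
from h import *
o=ori(np.pi/2+YAW)
manip.servo_line([.569,.148,.11],o,rate=.1)
manip.servo_line([.582,.148,.105],o,rate=.1)
print(manip.servo_line([.582,.148,.084],o,rate=.04,stop_force=18)); st(); manip.sleep(.4); st()
manip.servo_line([.582,.148,.13],o,rate=.1)
manip.move_ptp([.40,-.05,.28],o); manip.sleep(.3)
c=cam('scene'); P=cloud(c); W=P.reshape(-1,3)
for lo in np.arange(.525,.593,.01):
    k=(W[:,0]>lo)&(W[:,0]<lo+.01)&(W[:,1]>.06)&(W[:,1]<.235)&(W[:,2]>.03); print(round(lo,3),k.sum(),np.median(W[k,2]).round(4))
st()
```

```text
True
t31.02 pos [0.5821 0.1481 0.091 ] rot [3.141 0.    1.565] F [-3.1 -1.1  9.2] w-0.002 g5 q [ 0.06  0.5   1.61 -0.    1.04  0.07]
t31.43 pos [0.5821 0.1481 0.0909] rot [3.141 0.    1.565] F [-2.5 -1.2  9.6] w0.004 g5 q [ 0.06  0.5   1.61 -0.    1.04  0.07]
0.525 170 0.07
0.535 174 0.0699
0.545 180 0.0709
0.555 191 0.0705
0.565 189 0.0705
0.575 185 0.0694
0.585 372 0.0663
t33.50 pos [ 0.4002 -0.0497  0.2796] rot [-3.141 -0.     1.566] F [ 0.3 -0.1  0.4] w-0.004 g0 q [-0.4  -0.03  1.8   0.    1.37 -0.4 ]
```

The cover is flat at about 70 mm, which is its shut height of 69 mm, and the arm is clear.

```bash
python3 -c "
from h import *
print(manip.job_done())"
```

```text
the job is handed in; nothing more can be done
None
```

I loaded the fresh cell into the empty bay, shut the cover and handed the job in at about 34 s; camera and touch checks showed the cell's top level with the fitted cell and the cover at shut height, but no verdict came back.

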